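Set the attenuator dial and push its lock home

TASK

On the grey calibrator head, gently push the dial round by its upright peg with a fingertip, until the index line on the dial meets the one long, thick line of the scale collar around it; do not pinch or lift the dial, nor shift the collar. Then push the sliding lock tab all the way in towards the dial, to its stop, leaving the dial on its line. Disturb nothing else.

Things in the scene. Friction and masses are not known exactly. Their poses are not given: they have to be found in the camera images.
- unit: The calibrator's attenuator head, fixed to the bench: a grey deck 220 (its x) x 300 (its y) x 40 mm high. Origin on the dial's axis at bench height; the deck runs from x -110 to +110 and y -200 to +100 mm in its frame. z up. A scale collar, a dial and a sliding lock sit on the deck.
- dial: Aluminium disc, 120 mm diameter, inside the black collar; flat top 56 mm above the bench. Origin on its upright axis, 40 mm above the bench; x axis along the index line, z up. Turns both ways, over half a turn either way without a stop; friction 0.12 N m (3 N at the peg); stays where left. 0.36 kg, only resting on its spindle: an upward pull lifts it. Finger force on it must stay below 25 N.
- index_mark (a point): Outer end of the dial's index line, at the dial's rim, 60 mm from the axis, on its top. The index line is a straight black radial mark 38 mm long and 4 mm wide.
- target_line (a point): Inner end of the target line, 60 mm from the dial's axis. The collar is a flat black ring, outer diameter 176 mm, top 52 mm above the bench, with white radial lines every 15 degrees; the target is the only long thick one (28 x 4 mm, the collar's whole width), the others are 9 x 1.6 mm. The collar is stiff (2.5 N m); it must stay put.
- peg (a point): Centre of the top of the dial's peg: a black upright pin of 14 mm diameter with a free-spinning sleeve, 28 mm tall above the dial's top (its top 84 mm above the bench), 40 mm from the dial's axis, exactly opposite the index line.
- lock_tab (a point): Centre of the top of the lock tab: upright steel plate 26 mm (unit x) x 12 mm (unit y), 41 to 68 mm above the bench, on the deck at the unit's -y side of the collar. Slides along the unit's +y towards the dial (2 N friction), stays where left. Behind it at least 50 mm of free deck (top at 40 mm). Fully in it is 113 mm from the dial's axis, against a steel stop block. It does not hold the dial.
- lock (a joint): Travel of the lock tab in m: 0 fully out, 0.030 fully in (at its stop, towards the dial).
- dial_lift (a joint): How far the dial is lifted off its seat, m: 0 seated, at most 0.03.
- vial_a: Amber vial, 27 mm diameter, 50 mm tall, standing loose on the deck at a corner beside the lock (about x +80, y -165 mm in the unit's frame). Origin at the centre of its underside. Leave it.
- vial_b: Amber vial, 27 mm diameter, 50 mm tall, standing loose on the deck at the other corner beside the lock (about x -80, y -150 mm). Origin at the centre of its underside. Leave it.
- weight: Small steel cylinder, 28 mm diameter, 22 mm tall, loose on the deck at the corner x -90, y +78 mm. Origin at the centre of its underside. Leave it.
- beaker: Steel beaker, 70 mm diameter, 85 mm tall, on the bench beside the deck's +y side. Origin at the centre of its underside. Leave it.
- jar: Blue jar with an orange cap, 90 mm diameter, 130 mm tall, on the bench at the far right. Origin at the centre of its underside. Leave it.
- tub: White open tub, 100 mm diameter, 75 mm tall, on the bench to the right. Origin at the centre of its underside. Leave it.
- driver: Screwdriver lying on the bench to the left. Origin under its middle. Leave it.

How it is judged:
By the outcome, as a careful person would: the job done as asked, in the order asked, and still so for the second after the job is handed in, with the robot touching nothing.
It also fails if it takes over 58 s, if anything falls off the work surface, if the arm or the gripper's body presses on something with over 40 N, if the wrist force passes 120 N, or if a joint passes its speed limit or range.

ROBOT

A 6-joint arm with a two-finger parallel gripper is mounted at the origin on the work surface. World frame = base frame: x ahead of the robot, y to its left, z up, the work surface at z = 0. Lengths are in mm, angles in rad, forces in N, time in s.
With the tool pointing down it reaches from about 350 to 875 mm from the base axis. Payload 4.2 kg.
Tool frame: the origin (TCP) lies at the very end of the fingers, on their centre line; the grasp point (between the pads) lies 19 mm behind it; z points along the fingers, y is the line along which they close (so a half turn about z gives the same grasp; the last joint's range is limited). The gripper opens to 85 mm and grips with 20 to 120 N. Pads are 22 mm wide; open, the fingers measure 114 mm over their backs; the gripper's body (76 mm by 85 mm) begins 54 mm behind the grasp point. The pads swing forward as they close: fully open they stand 13 mm farther back than shut.
Start: joints at [1.474, 0.385, 0.008, 0, -1.194, -0.259], TCP at [217.68, 585.845, 231.312] pointing down, gripper open.
Joint ranges: [-3.14, 3.14], [-1.21, 2.06], [-1.07, 1.41], [-3.16, 2.05], [-2.99, -0.16], [-3.1, 3.1]. Speed limits (rad/s): [2.79, 2.79, 3.14, 3.14, 3.14, 3.14].

INTERFACE

Orientations are given as a unit quaternion [x, y, z, w].
In Python, from bench import arm gives the robot as it stands.
- The arm moves only by the tool servo_tool, never from a script. Its argument "rows" is a list that holds one entry, the list of rows, each a list of 7 numbers: the finger opening in mm, from 0 to 85.4, then the shift along the tool's x, y, z in mm, then the turn, a rotation vector about the tool's x, y, z in rad. A call has 1 to 10 rows; each row is the pose to reach, as a shift and turn from the pose commanded when the call began, along the tool's axes at that moment; what a row does not reach only later rows make up. A row lasts 1/8 s, in which the tool goes at most 62.5 mm and 10.7 degrees, less where a joint would pass 70% of its speed; a pose out of reach is approached as far as the arm can. A call with a gripper value outside its range is refused whole. The fingers move at their own pace and stop on an object; the grip force is fixed at half the most. Time passes only in rows, so rows that repeat a pose let the fingers close. It gives the time, the measured TCP pose, the force, the opening and the grip force at its end, in the units of the state.
- arm.read_state(): the state, without advancing time (a new reading comes with each control period).
- arm.get_image(name): name is "side" or "top" or "wrist"; returns the picture (420x560x3 uint8, red, green, blue); there is no depth.
- arm.camera_params(name): a dict with "intrinsics" (3x3 intrinsics, pixels), "D" ([k1, k2, p1, p2, k3] as OpenCV has them; the pictures are not rectified), "R" (3x3) and "t" (3): a world point X has camera coordinates R X + t. Camera axes: x right, y down, z forward; pixel columns grow to the right and rows downward; lengths in mm; the calibration is good to about 2 mm. A picture is of the moment at which its call begins: read the wrist's pose just before it. camera_params takes no time and is no camera call; for the wrist camera it gives the pose at the moment of the call.
- arm.job_done(): hands the job in; it is judged then, once.
The state is a dict: "clock": time; "joints": joint angles; "joint_vel": joint speeds; "joint_efforts": joint torques, N m; "position": TCP position; "ee_rot": TCP orientation; "contact_force": force on the tool from outside, world axes, zero at the start; "wrist_torque": the same for the moment, N m; "gripper_width": finger opening in mm; "grasp_force": force on a finger pad.
Only numpy, scipy, OpenCV 4.12 (cv2) and the standard library are available. Lean on these libraries where they do the work, as an engineer would, in place of code of your own. Each camera call takes 0.05 s, during which the arm holds its last target. There are 200 camera calls.

## Working session

There is one attempt and no reset: what is moved stays moved. The work goes in short steps, Python scripts to look and compute and a tool call to move; the robot and the scene stay as the last step left them, time stands still between calls to the robot, and variables do not carry over. Pictures are saved under pics/ and viewed, at most 10 in all, crops included, and the job is handed in when it is done.

Besides the shell and the picture viewer there is one more tool, called after "Call:" as a command line: name --argument value ..., lists and objects as JSON in quotes. servo_tool: Moves the arm, as the interface text tells. Its arguments: {"type":"object","properties":{"rows":{"type":"array"}},"required":["rows"]}

```bash
mkdir -p pics; ls
python3 - <<'E'
from bench import arm
import cv2,numpy as np
s=arm.read_state(); print({k:np.round(v,3).tolist() for k,v in s.items()})
ims=[]
for n in ("top","side","wrist"):
    p=arm.camera_params(n); print(n,np.round(p["intrinsics"],1).tolist(),np.round(p["D"],3),np.round(p["R"],3).tolist(),np.round(p["t"],1))
    im=arm.get_image(n); cv2.imwrite(f"pics/{n}0.png",im[...,::-1])
E
```

```text
pics
{'clock': 0.0, 'joints': [1.474, 0.386, 0.007, -0.001, -1.194, -0.259], 'joint_vel': [0.001, 0.001, -0.0, 0.001, -0.001, 0.001], 'joint_efforts': [-0.0, -39.229, 18.84, 4.186, -0.005, -0.0], 'position': [217.479, 585.316, 230.199], 'ee_rot': [0.984, -0.177, -0.0, 0.001], 'contact_force': [0.022, 0.25, -0.526], 'wrist_torque': [0.011, -0.005, -0.012], 'grasp_force': 0.0, 'gripper_width': 85.269}
top [[400.6, 0.0, 281.3], [0.0, 400.6, 213.8], [0.0, 0.0, 1.0]] [-0.062  0.     0.     0.     0.   ] [[0.014, -1.0, -0.026], [-0.993, -0.011, -0.117], [0.117, 0.027, -0.993]] [  22.7  569.6 1053.3]
side [[403.8, 0.0, 282.5], [0.0, 403.8, 215.6], [0.0, 0.0, 1.0]] [0.036 0.    0.    0.    0.   ] [[-0.988, -0.154, 0.017], [-0.124, 0.718, -0.685], [0.093, -0.679, -0.728]] [ 587.9  138.6 1057.9]
wrist [[306.7, 0.0, 282.8], [0.0, 306.7, 204.4], [0.0, 0.0, 1.0]] [-0.071  0.     0.     0.     0.   ] [[-0.349, -0.937, 0.002], [-0.9, 0.336, 0.276], [-0.26, 0.094, -0.961]] [623.8 -37.2 379.7]
```

View pics/top0.png

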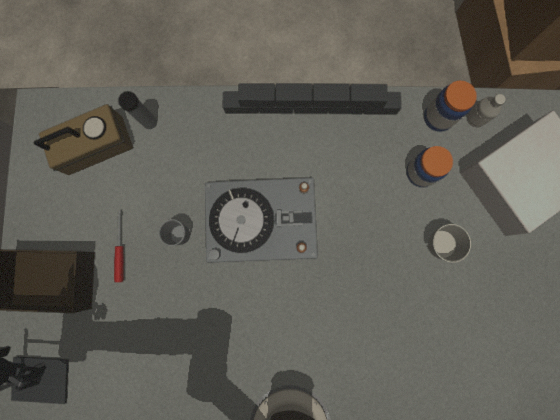

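View pics/side0.png

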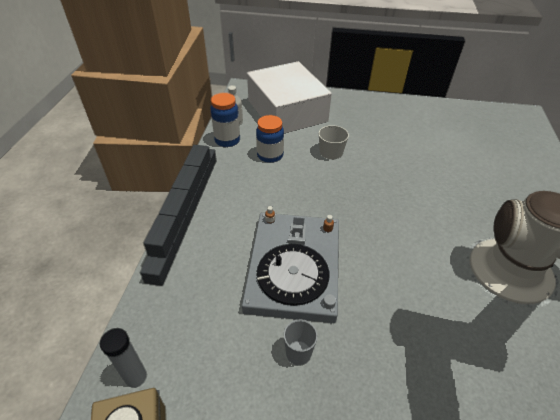

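Top view: dial centre is about (241,220), peg (245,205), index line end (236,243), thick line (231,196), and lock tab about (285,218). The side view agrees. Next I'll measure roughly from both views.

```bash
cat > h.py <<'E'
from bench import arm
import cv2,numpy as np
def ray(p,uv):
    K=np.array(p["intrinsics"]);D=np.array(p["D"],float);R=np.array(p["R"]);t=np.array(p["t"])
    n=cv2.undistortPoints(np.array(uv,float).reshape(-1,1,2),K,D).reshape(-1,2)
    return -R.T@t, np.c_[n,np.ones(len(n))]@R
def plane(p,uv,z):
    c,d=ray(p,uv); return c+d*((z-c[2])/d[:,2])[:,None]
def tri(pa,ua,pb,ub):
    c1,d1=ray(pa,[ua]);c2,d2=ray(pb,[ub]);d1,d2=d1[0],d2[0]
    s=np.linalg.lstsq(np.c_[d1,-d2],c2-c1,rcond=None)[0]
    a,b=c1+s[0]*d1,c2+s[1]*d2
    return (a+b)/2,np.linalg.norm(a-b)
def proj(p,X):
    return cv2.projectPoints(np.array(X,float).reshape(-1,1,3),cv2.Rodrigues(np.array(p["R"]))[0],np.array(p["t"],float),np.array(p["intrinsics"]),np.array(p["D"],float))[0].reshape(-1,2)
E
python3 - <<'E'
from h import *
T=arm.camera_params("top");S=arm.camera_params("side")
for n,a,b in [("centre",(241,220),(293,270)),("peg",(245.5,204.5),(278.5,260)),("tab",(285,218),(296,228))]:
    print(n,*[np.round(x,1) for x in tri(T,a,S,b)])
for n,uv,z in [("c",(241,220),56),("peg",(245.5,204.5),84),("idx",(236,243),56),("tgt",(231,196),52),("tab",(285,218),68)]:
    print(n,np.round(plane(T,[uv],z)[0],1))
E
```

```text
centre [549.1 136.3  53.8] 0.3
peg [587.8 123.5  68.8] 2.3
tab [555.9  18.6  73.8] 4.3
c [549. 136.  56.]
peg [586.8 121.7  84. ]
idx [487.7 147.7  56. ]
tgt [614.  165.2  52. ]
tab [554.3  18.7  68. ]
```

Run:
```python
import cv2
a=cv2.imread("pics/top0.png")[170:270,195:325]
cv2.imwrite("pics/topc.png",cv2.resize(a,None,fx=6,fy=6,interpolation=cv2.INTER_CUBIC))
```

```text
(no output)
```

View pics/topc.png

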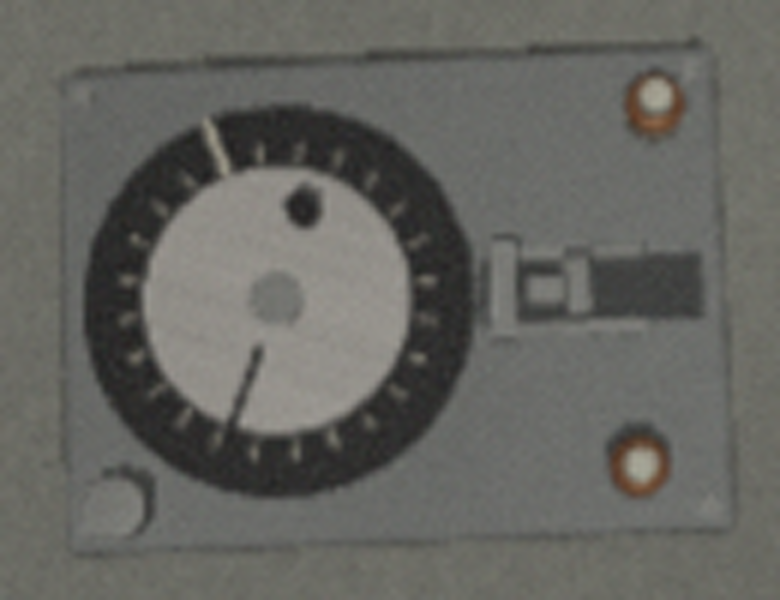

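Crop at 6x shows dial centre (277,299), index end (230,440), thick line inner end (230,172), peg (304,205) and lock tab about (580,285). The dial needs about 141° clockwise. Next I'll work out the wrist camera geometry and the first move.

```bash
cat >> h.py <<'E'
from scipy.spatial.transform import Rotation as Ro
def toolrot(yaw): # tool down, tool x at world yaw (rad)
    c,s=np.cos(yaw),np.sin(yaw); return np.array([[c,s,0],[s,-c,0],[0,0,-1.]])
def delta(P0,R0,P1,R1):
    return np.r_[R0.T@(np.array(P1)-P0), Ro.from_matrix(R0.T@R1).as_rotvec()]
E
python3 - <<'E'
from h import *
W=arm.camera_params("wrist");s=arm.read_state()
R=Ro.from_quat(s["ee_rot"]).as_matrix();P=np.array(s["position"])
Rc=np.array(W["R"]);c=-Rc.T@np.array(W["t"])
print("cam in tool",R.T@(c-P),"fwd",R.T@Rc[2],"tool in px",proj(W,[P]))
C=np.array([549,136,0.])
for yd in (72,0,-20,-69,-90,90):
    R1=toolrot(np.radians(yd)); P1=C+[0,0,230]; 
    W1=dict(W); W1["R"]=Rc@R@R1.T; W1["t"]=-W1["R"]@(P1+R1@(R.T@(c-P)))
    print(yd,proj(W1,[C+[0,0,56],C+[60,0,56],C+[0,-118,68]]).round().tolist(), delta(P,R,P1,R1).round(2))
E
```

```text
cam in tool [ 6.95298445e+01  8.06921269e-02 -1.43366626e+02] fwd [-2.76582595e-01  3.19039143e-04  9.60990097e-01] tool in px [[282.60184406 257.35933227]]
72 [[283.0, 185.0], [337.0, 167.0], [315.0, 284.0]] [467.29 305.8    1.04   0.     0.    -1.61]
0 [[283.0, 185.0], [283.0, 126.0], [397.0, 187.0]] [ 4.6729e+02  3.0580e+02  1.0400e+00  0.0000e+00  0.0000e+00 -3.6000e-01]
-20 [[283.0, 185.0], [262.0, 130.0], [394.0, 148.0]] [ 4.6729e+02  3.0580e+02  1.0400e+00  0.0000e+00 -0.0000e+00 -1.0000e-02]
-69 [[283.0, 185.0], [229.0, 164.0], [328.0, 72.0]] [467.29 305.8    1.04   0.    -0.     0.85]
-90 [[283.0, 185.0], [226.0, 185.0], [283.0, 63.0]] [467.29 305.8    1.04   0.    -0.     1.21]
90 [[283.0, 185.0], [339.0, 185.0], [283.0, 289.0]] [467.29 305.8    1.04   0.     0.    -1.93]
```

Call:
servo_tool --rows '[[[0,60,40,0,0,0,-0.17],[0,120,80,0,0,0,-0.34],[0,180,120,0,0,0,-0.51],[0,230,150,0,0,0,-0.68],[0,280,180,0,0,0,-0.85],[0,330,215,0,0,0,-1.02],[0,380,248,0,0,0,-1.19],[0,420,275,0,0,0,-1.36],[0,450,294,0,0,0,-1.5],[0,467,306,0,0,0,-1.61]]]'

```text
clock: 1.4
position: [549.9, 133.7, 230.7]
ee_rot: [0.81, 0.587, -0.0, -0.0]
contact_force: [-0.4, -0.0, 0.8]
gripper_width: 0.1
grasp_force: 0.0
```

Call:
servo_tool --rows '[[[0,0,0,0,0,0,0],[0,0,0,0,0,0,0],[0,0,0,0,0,0,0]]]'

```text
clock: 1.78
position: [548.3, 137.2, 231.4]
ee_rot: [0.809, 0.587, 0.0, -0.0]
contact_force: [-0.2, 0.1, -0.7]
gripper_width: 0.1
grasp_force: 0.0
```

Run:
```python
from h import *
W=arm.camera_params("wrist");im=arm.get_image("wrist")[...,::-1];cv2.imwrite("pics/w1.png",im)
import pickle;pickle.dump(W,open("w1.pkl","wb"))
s=arm.read_state();print(s["clock"],s["position"],s["ee_rot"],s["joints"])
C=np.array([549,136,0.])
print(proj(W,[C+[0,0,56],[586.8,121.7,84],[487.7,147.7,56],[614,165.2,52],[554.3,18.7,68]]).round())
```

```text
1.825 [548.39599973 137.25914697 231.45625099] [ 8.09399385e-01  5.87258566e-01  1.08771267e-04 -1.65389234e-05] [ 5.31806213e-01  2.83261581e-01 -1.41494896e-01 -5.89955882e-05
 -1.14582647e+00  2.29434977e+00]
[[284. 186.]
 [326. 194.]
 [227. 193.]
 [335. 140.]
 [321. 283.]]
```

View pics/w1.png

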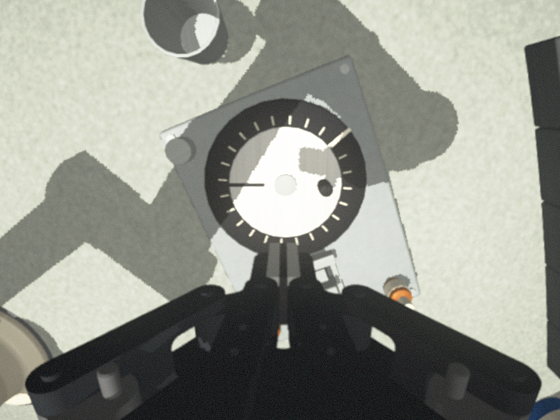

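Wrist view: dial centre is at (286,185), with index line from (264,185) to (230,185), target line about (340,139) and peg top (325,187). The fingertip is at about (283,245) and does not cover the dial.

```bash
cat >> h.py <<'E'
from scipy.optimize import least_squares
def circ(pts):
    f=lambda v:np.hypot(*(pts[:,:2]-v[:2]).T)-v[2]
    return least_squares(f,np.r_[pts[:,:2].mean(0),80],loss="soft_l1").x
def collar(W,im,guess):
    """outer edge of the black collar: along rays from guess, brightness step near r=88"""
    g=cv2.GaussianBlur(cv2.cvtColor(im,cv2.COLOR_BGR2GRAY),(3,3),0).astype(np.float32);pts=[]
    rs=np.arange(78,98,.5)
    for a in np.radians(np.arange(0,360,3)):
        X=np.c_[guess[0]+rs*np.cos(a),guess[1]+rs*np.sin(a),np.full(len(rs),52)]
        v=samp(g,proj(W,X)); d=v[6:]-v[:-6]; i=d.argmax()
        if d[i]>25: pts.append(X[i+3])
    return circ(np.array(pts)),len(pts)
def samp(g,uv):
    uv=uv.astype(np.float32); return cv2.remap(g,uv[:,0].reshape(-1,1),uv[:,1].reshape(-1,1),cv2.INTER_LINEAR).ravel()
def prof(W,im,C,rs,z):
    g=cv2.cvtColor(im,cv2.COLOR_BGR2GRAY).astype(np.float32); A=np.arange(-180,180,.25)
    return A,np.array([samp(g,proj(W,[[C[0]+r*np.cos(a),C[1]+r*np.sin(a),z] for r in rs])) for a in np.radians(A)])
def peak(A,v,w=3.):
    """contrast against neighbours 6 deg away, centroid of the peak"""
    n=int(6/.25); c=v-np.maximum(np.roll(v,n),np.roll(v,-n)); i=c.argmax()
    k=(np.arange(-12,13)+i)%len(A); ww=np.clip(c[k]-.4*c[i],0,None)
    return A[i]+(ww*np.arange(-12,13)).sum()/ww.sum()*.25, c[i]
def look(W,im,C):
    A,v=prof(W,im,C,np.arange(73,86,1),52); t=peak(A,np.median(v,1))
    A,v=prof(W,im,C,np.arange(28,57,1),56); i=peak(A,-np.percentile(v,80,axis=1))
    return t,i
E
python3 - <<'E'
from h import *
import pickle
W=pickle.load(open("w1.pkl","rb"));im=cv2.imread("pics/w1.png");T=arm.camera_params("top");it=cv2.imread("pics/top0.png")
for n,w,i,g in(("wrist",W,im,(549,136)),("top",T,it,(549,136))):
    c,k=collar(w,i,g);c,k=collar(w,i,c);print(n,c,k,look(w,i,c))
print("centre tri",tri(W,(286,185),T,(195+277/6,170+299/6)))
print("peg",tri(W,(325,187),T,(195+302.5/6,170+206.5/6)))
print("peg plane84",plane(W,[(325,187)],84))
# tab: corners seen
s=W; print(proj(W,[[554,19,68]]))
a=im[225:305,290:440];cv2.imwrite("pics/w1c.png",cv2.resize(a,None,fx=5,fy=5,interpolation=cv2.INTER_CUBIC))
E
```

```text
wrist [550.07205533 137.52408441  87.25206874] 105 ((np.float64(23.20901678085878), np.float32(154.32422)), (np.float64(162.53728766172645), np.float32(147.79532)))
top [550.60716761 136.4731716   87.56372283] 68 ((np.float64(23.702542408045407), np.float32(85.453125)), (np.float64(161.16741526017472), np.float32(55.151367)))
centre tri (array([550.17306881, 135.74120295,  52.88809836]), np.float64(0.9254777096918476))
peg (array([589.20384397, 123.96745912,  66.72083018]), np.float64(0.5247683415853273))
peg plane84 [[587.85670959 128.51546448  84.        ]]
[[320.72690512 282.93783853]]
```

Centre is (550.3, 136.8) from both views, and the radius of 87.4 mm matches 88. The index is at about 162° and the target at about 23.4°, so the dial turns −138.5°. The peg should be at (588, 124). I'll come down behind it.

Call:
servo_tool --rows '[[[0,15,20,20,0,0,0],[0,30,42,50,0,0,0],[0,30,42,85,0,0,0],[0,30,42,115,0,0,0],[0,30,42,140,0,0,0],[0,30,42,155,0,0,0],[0,30,42,165,0,0,0],[0,30,42,165,0,0,0],[0,30,42,165,0,0,0]]]'

```text
clock: 2.95
position: [598.7, 152.1, 67.3]
ee_rot: [0.81, 0.587, 0.001, 0.0]
contact_force: [0.4, 0.2, 0.9]
gripper_width: -0.2
grasp_force: 0.0
```

Run:
```python
from h import *
W=arm.camera_params("wrist");im=arm.get_image("wrist")[...,::-1];cv2.imwrite("pics/w2.png",im)
s=arm.read_state();P=s["position"];print(s["clock"],P,s["contact_force"])
print(proj(W,[P,[588.3,124.4,84]]).round())
```

```text
3.0 [598.72733432 152.08319951  67.3914614 ] [ 0.08622411 -0.37534747 -0.67191265]
[[284. 258.]
 [282. 328.]]
```

View pics/w2.png

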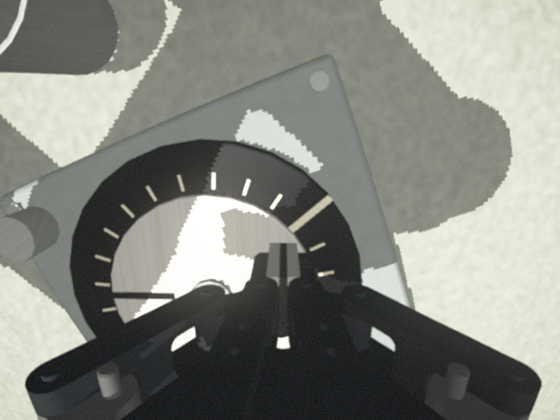

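The fingertip is at (284,258), with the peg hidden just ahead of it as planned. I'll feel for contact.

Call:
servo_tool --rows '[[[0,-4,-1,0,0,0,0],[0,-7,-1,0,0,0,0],[0,-9,-1,0,0,0,0],[0,-10,-1,0,0,0,0],[0,-11,-1,0,0,0,0],[0,-12,-1,0,0,0,0],[0,-13,-1,0,0,0,0],[0,-14,-1,0,0,0,0]]]'

```text
clock: 4.0
position: [593.2, 139.2, 66.5]
ee_rot: [0.81, 0.587, 0.001, 0.0]
contact_force: [1.0, 3.1, -1.5]
gripper_width: -0.2
grasp_force: 1.6
```

Call:
servo_tool --rows '[[[0,-4.3,1.5,0,0,0,0.105],[0,-8.7,2.5,0,0,0,0.209],[0,-13.1,3.0,0,0,0,0.314],[0,-17.7,3.0,0,0,0,0.419],[0,-22.1,2.6,0,0,0,0.524],[0,-26.6,1.8,0,0,0,0.628],[0,-30.9,0.4,0,0,0,0.733],[0,-35,-1.3,0,0,0,0.838],[0,-39,-3.5,0,0,0,0.942],[0,-42.6,-6.1,0,0,0,1.047]]]'

```text
clock: 5.25
position: [574.7, 100.0, 66.6]
ee_rot: [0.995, 0.102, 0.001, 0.0]
contact_force: [3.4, 1.2, -1.8]
gripper_width: 0.0
grasp_force: 1.7
```

```bash
cat > m.py <<'E'
from h import *
import sys
n=sys.argv[1];C=np.array([550.3,136.8])
s=arm.read_state();P=np.array(s["position"]);R=Ro.from_quat(s["ee_rot"]).as_matrix()
print(s["clock"],P.round(1),np.round(s["contact_force"],1),"yaw",np.degrees(np.arctan2(R[1,0],R[0,0])).round(1),"F(x,y)",(R.T@np.r_[P[:2]-C,0])[:2].round(1),np.round(s["joints"],2))
for c in ("top","wrist","side"):
    W=arm.camera_params(c);im=np.ascontiguousarray(arm.get_image(c)[...,::-1]);cv2.imwrite(f"pics/{c}_{n}.png",im)
    print(c,look(W,im,C))
E
python3 m.py a
```

```text
5.25 [574.7 100.   66.6] [ 3.4  1.2 -1.8] yaw 11.7 F(x,y) [16.4 41. ] [ 0.45  0.48 -0.3   0.   -0.79  1.32]
top ((np.float64(58.01175041683436), np.float32(6.2060547)), (np.float64(99.72854651632866), np.float32(18.550781)))
wrist ((np.float64(23.871825716751516), np.float32(146.44043)), (np.float64(99.04268584568808), np.float32(108.96524)))
side ((np.float64(24.081248068768097), np.float32(86.30176)), (np.float64(99.03247606408912), np.float32(68.84648)))
```

Tracking well: the index is at 99.0° and the target at 23.9–24.1°, so 75° remain.

Call:
servo_tool --rows '[[[0,-4.3,1.5,0,0,0,0.105],[0,-8.7,2.5,0,0,0,0.209],[0,-13.1,3.0,0,0,0,0.314],[0,-17.7,3.0,0,0,0,0.419],[0,-22.1,2.6,0,0,0,0.524],[0,-26.6,1.8,0,0,0,0.628],[0,-30.9,0.4,0,0,0,0.733],[0,-35,-1.3,0,0,0,0.838],[0,-39,-3.5,0,0,0,0.942],[0,-42.6,-6.1,0,0,0,1.047]]]'

```text
clock: 6.65
position: [530.6, 96.5, 66.4]
ee_rot: [0.913, -0.408, -0.0, 0.001]
contact_force: [2.2, -2.3, -0.0]
gripper_width: 0.1
grasp_force: 1.7
```

```bash
python3 m.py b
```

```text
6.65 [530.6  96.5  66.4] [ 2.2 -2.3 -0. ] yaw -48.2 F(x,y) [16.9 41.6] [ 0.48  0.42 -0.41  0.   -0.74  0.25]
top ((np.float64(-126.83178172640265), np.float32(13.53125)), (np.float64(-179.29872122697043), np.float32(7.302147)))
wrist ((np.float64(24.055186794303076), np.float32(142.0664)), (np.float64(41.65081330718845), np.float32(121.8297)))
side ((np.float64(24.057490141776267), np.float32(88.90625)), (np.float64(42.19237802449762), np.float32(48.88008)))
```

Call:
servo_tool --rows '[[[0,-2.1,0.8,0,0,0,0.052],[0,-4.3,1.5,0,0,0,0.105],[0,-6.5,2.0,0,0,0,0.157],[0,-8.7,2.5,0,0,0,0.209],[0,-10.2,2.7,0,0,0,0.244],[0,-10.2,2.7,0,0,0,0.244],[0,-10.2,2.7,0,0,0,0.244]]]'

```text
clock: 7.68
position: [521.8, 102.8, 66.3]
ee_rot: [0.857, -0.515, -0.0, 0.0]
contact_force: [1.1, -3.5, 0.4]
gripper_width: -0.2
grasp_force: 1.5
```

```bash
python3 m.py c
python3 - <<'E'
import cv2
a=cv2.imread("pics/wrist_c.png");cv2.imwrite("pics/wc.png",cv2.resize(a[20:320,130:530],None,fx=2,fy=2))
E
```

```text
7.675 [521.8 102.8  66.3] [ 1.1 -3.5  0.4] yaw -62.0 F(x,y) [16.7 41.2] [ 0.5   0.41 -0.43  0.   -0.73 -0.01]
top ((np.float64(-144.68687517887656), np.float32(13.714844)), (np.float64(168.84230094981703), np.float32(6.3886642)))
wrist ((np.float64(24.03797581098872), np.float32(139.38086)), (np.float64(28.44900085756568), np.float32(122.09824)))
side ((np.float64(24.062986049890306), np.float32(91.48047)), (np.float64(28.81263628745383), np.float32(51.18555)))
```

View pics/wc.png

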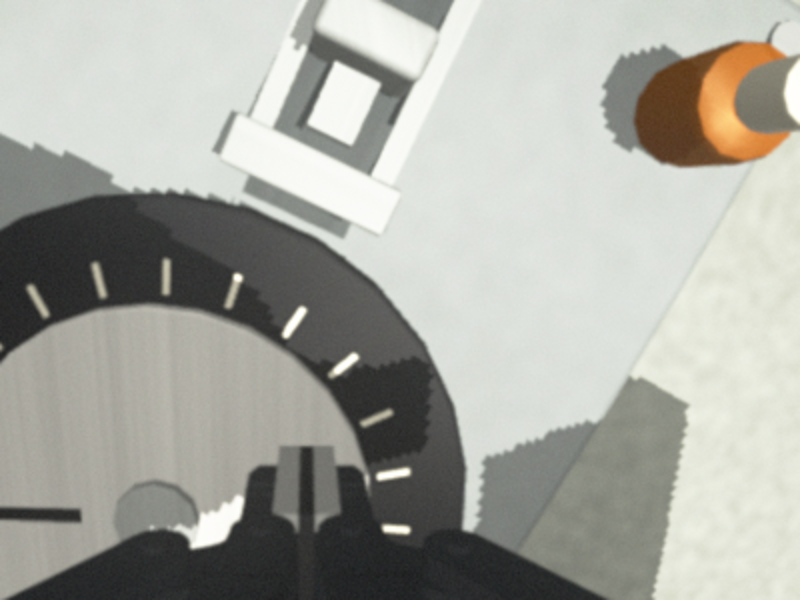

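The fingertip stays behind the peg, and the lock tab is visible at crop (375,40) with its block at (310,175). About 4.5° remain, so I'll push 4° slowly and then measure the end alignment.

Call:
servo_tool --rows '[[[0,-0.7,0.3,0,0,0,0.017],[0,-1.4,0.5,0,0,0,0.035],[0,-2.1,0.8,0,0,0,0.052],[0,-2.8,1.0,0,0,0,0.07],[0,-2.8,1.0,0,0,0,0.07],[0,-2.8,1.0,0,0,0,0.07]]]'

```text
clock: 8.57
position: [519.7, 105.3, 66.3]
ee_rot: [0.838, -0.545, -0.0, 0.0]
contact_force: [1.5, -2.7, 1.0]
gripper_width: -0.2
grasp_force: 1.3
```

```bash
cat >> m.py <<'E'
def fine(c):
    W=arm.camera_params(c);im=cv2.imread(f"pics/{c}_{n}.png");g=cv2.cvtColor(im,cv2.COLOR_BGR2GRAY).astype(np.float32)
    u=np.array([np.cos(np.radians(24)),np.sin(np.radians(24))]);v=np.array([-u[1],u[0]]);y=np.arange(-12,12.01,.25);out=[]
    for rs,z,sg in((np.arange(26,57,1.),56,-1),(np.arange(63,87,1.),52,1)):
        L=[]
        for r in rs:
            p=np.c_[C+r*u+y[:,None]*v,np.full(len(y),z)];q=sg*samp(g,proj(W,p));i=q[8:-8].argmax()+8
            k=slice(i-8,i+9);w=np.clip(q[k]-np.median(q)-.4*(q[i]-np.median(q)),0,None);L.append((w*y[k]).sum()/w.sum())
        a=np.polyfit(rs,L,1);sd=np.std(L-np.polyval(a,rs));out.append((np.polyval(a,60),a[0]*57.3,sd))
    print(c,"index lat@60,slope",np.round(out[0],2),"target",np.round(out[1],2),"diff deg",((out[0][0]-out[1][0])/60*57.3).round(2))
fine("wrist");fine("side")
E
python3 m.py d
```

```text
8.575 [519.7 105.3  66.3] [ 1.5 -2.7  1. ] yaw -66.1 F(x,y) [16.4 40.8] [ 0.51  0.41 -0.43 -0.   -0.73 -0.09]
top ((np.float64(23.486747506384727), np.float32(18.910156)), (np.float64(-43.16471655217619), np.float32(3.465622)))
wrist ((np.float64(23.981563371358977), np.float32(140.48926)), (np.float64(24.03881265220829), np.float32(122.183784)))
side ((np.float64(24.052946931859008), np.float32(91.5332)), (np.float64(24.468287307779363), np.float32(50.096092)))
wrist index lat@60,slope [-0.13 -1.17  0.14] target [-0.1   0.84  0.34] diff deg -0.03
side index lat@60,slope [ 0.03 -1.35  0.4 ] target [-0.1   0.35  0.52] diff deg 0.13
```

The two lines meet to within about 0.3° in both views. I'll back off, rise, and move over the lock.

Call:
servo_tool --rows '[[[0,4,0,0,0,0,0],[0,8,0,0,0,0,0],[0,12,0,0,0,0,0],[0,12,0,-25,0,0,0],[0,12,0,-60,0,0,0],[0,40,-3,-100,0,0,0.1],[0,70,-6,-114,0,0,0.25],[0,88,-8,-114,0,0,0.37],[0,88,-8,-114,0,0,0.37],[0,88,-8,-114,0,0,0.37]]]'

```text
clock: 9.98
position: [562.3, 28.1, 179.9]
ee_rot: [0.724, -0.69, -0.0, 0.0]
contact_force: [-0.3, -0.1, -0.6]
gripper_width: -0.3
grasp_force: 0.0
```

```bash
python3 m.py e
python3 - <<'E'
import cv2
a=cv2.imread("pics/wrist_e.png");cv2.imwrite("pics/we.png",a)
E
```

```text
9.975 [562.3  28.1 179.9] [-0.3 -0.1 -0.6] yaw -87.2 F(x,y) [109.2  -6.7] [ 0.34  0.32 -0.22 -0.   -1.03 -0.29]
top ((np.float64(-71.80849457254062), np.float32(17.25)), (np.float64(119.01589024579529), np.float32(7.8140564)))
wrist ((np.float64(-172.45725477904816), np.float32(11.607422)), (np.float64(-79.97622657014925), np.float32(63.19023)))
side ((np.float64(24.06057587275136), np.float32(86.89746)), (np.float64(24.49699001359824), np.float32(48.916798)))
wrist index lat@60,slope [0.96 3.53 5.17] target [-7.21 12.92  3.26] diff deg 7.8
side index lat@60,slope [ 0.16 -1.04  0.39] target [-0.07  0.1   0.51] diff deg 0.21
```

View pics/we.png

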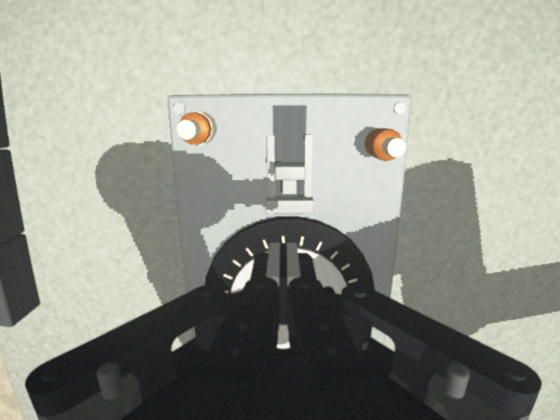

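The wrist view shows the tab plate at (290,172), its stop block at (289,205), low rails at (271,150) and (309,165), the free slot behind up to row 105, and vials at (195,128) and (386,145). The dial is unchanged.

Run:
```python
from h import *
W=arm.camera_params("wrist");T=arm.camera_params("top");S=arm.camera_params("side")
print("tab",tri(W,(290.5,172),T,(291.7,217.3)), plane(W,[(290.5,172),(275,172),(306,172)],68).round(1).tolist(),plane(T,[(291.7,217.3)],68))
e=plane(W,[(169,97),(409,97),(274,106),(306,106),(311,135),(311,195)],40).round(1);print(e.tolist())
im=cv2.imread("pics/wrist_e.png")[90:220,250:330];cv2.imwrite("pics/wec.png",cv2.resize(im,None,fx=4.5,fy=4.5,interpolation=cv2.INTER_CUBIC))
```

```text
tab (array([556.14488191,   1.58790302,  74.74094648]), np.float64(1.3078474225033407)) [[556.4, 3.2, 68.0], [569.4, 3.8, 68.0], [543.4, 2.6, 68.0]] [[556.37104008   1.17815023  68.        ]]
[[667.0, -54.5, 40.0], [453.5, -65.0, 40.0], [573.3, -50.4, 40.0], [544.9, -51.8, 40.0], [538.7, -26.7, 40.0], [534.7, 29.3, 40.0]]
```

View pics/wec.png

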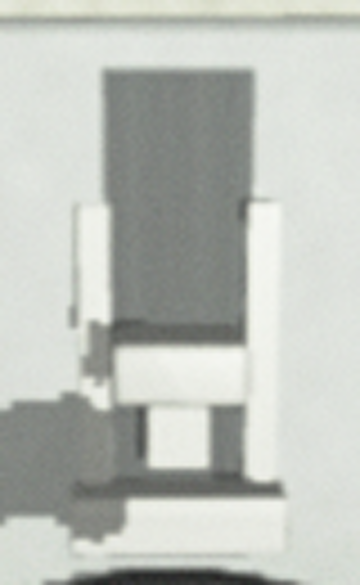

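The tab is 135 mm from the axis and centred, so about 22 mm of travel is left. The tool x axis already points along −unit y. I'll go behind it and down above rail level.

Call:
servo_tool --rows '[[[0,20,3,0,0,0,0],[0,40,6,20,0,0,0],[0,54,7,50,0,0,0],[0,54,7,80,0,0,0],[0,54,7,103,0,0,0],[0,54,7,116,0,0,0],[0,54,7,122,0,0,0],[0,54,7,122,0,0,0],[0,54,7,122,0,0,0]]]'

```text
clock: 11.25
position: [558.9, -26.2, 59.2]
ee_rot: [0.724, -0.69, 0.001, -0.001]
contact_force: [0.1, -0.7, -0.7]
gripper_width: -0.2
grasp_force: 0.0
```

Call:
servo_tool --rows '[[[0,-4,0,0,0,0,0],[0,-7,0,0,0,0,0],[0,-10,0,0,0,0,0],[0,-12,0,0,0,0,0],[0,-14,0,0,0,0,0],[0,-16,0,0,0,0,0],[0,-18,0,0,0,0,0]]]'

```text
clock: 12.12
position: [557.4, -8.5, 58.3]
ee_rot: [0.723, -0.69, 0.0, 0.0]
contact_force: [-0.0, -2.8, -0.3]
gripper_width: 0.0
grasp_force: 1.0
```

Call:
servo_tool --rows '[[[0,-3,0,0,0,0,0],[0,-6,0,0,0,0,0],[0,-9,0,0,0,0,0],[0,-11,0,0,0,0,0],[0,-12.5,0,0,0,0,0],[0,-13.5,0,0,0,0,0],[0,-14.5,0,0,0,0,0]]]'

```text
clock: 13.0
position: [556.7, 6.2, 58.3]
ee_rot: [0.724, -0.69, -0.0, 0.0]
contact_force: [-0.4, -2.6, 0.5]
gripper_width: 0.3
grasp_force: 1.0
```

Call:
servo_tool --rows '[[[0,-0.5,0,0,0,0,0],[0,-1,0,0,0,0,0],[0,-1.5,0,0,0,0,0],[0,-1.5,0,0,0,0,0]]]'

```text
clock: 13.5
position: [556.6, 7.5, 58.3]
ee_rot: [0.724, -0.69, -0.0, 0.0]
contact_force: [-0.2, -3.8, 0.2]
gripper_width: 0.2
grasp_force: 1.4
```

Call:
servo_tool --rows '[[[0,-0.5,0,0,0,0,0],[0,-1,0,0,0,0,0],[0,-1.5,0,0,0,0,0],[0,-1.5,0,0,0,0,0]]]'

```text
clock: 14.0
position: [556.5, 7.7, 58.4]
ee_rot: [0.724, -0.69, 0.0, 0.001]
contact_force: [1.3, -8.9, 0.7]
gripper_width: 0.2
grasp_force: 4.3
```

The force is rising with no motion at the expected place, which is the stop. One more small press to confirm, then back off and look.

Call:
servo_tool --rows '[[[0,-0.5,0,0,0,0,0],[0,-1,0,0,0,0,0],[0,-1,0,0,0,0,0]]]'

```text
clock: 14.38
position: [556.5, 7.8, 58.4]
ee_rot: [0.723, -0.69, 0.001, 0.001]
contact_force: [1.7, -12.3, 0.8]
gripper_width: -0.0
grasp_force: 6.1
```

Call:
servo_tool --rows '[[[0,4,0,0,0,0,0],[0,9,0,0,0,0,0],[0,14,0,0,0,0,0],[0,14,0,-30,0,0,0],[0,14,0,-80,0,0,0],[0,-15,0,-130,0,0,0],[0,-70,0,-160,0,0,0],[0,-125,0,-172,0,0,0],[0,-125,0,-172,0,0,0],[0,-125,0,-172,0,0,0]]]'

```text
clock: 15.62
position: [550.2, 135.1, 229.9]
ee_rot: [0.724, -0.69, -0.0, 0.0]
contact_force: [-0.3, 0.0, -0.0]
gripper_width: 0.3
grasp_force: 0.0
```

```bash
python3 m.py f
python3 - <<'E'
from h import *
W=arm.camera_params("wrist");print(proj(W,[[556.4-.049*22,2+22,68]]))
E
```

```text
15.625 [550.2 135.1 229.9] [-0.3  0.  -0. ] yaw -87.3 F(x,y) [1.7 0.2] [ 0.53  0.29 -0.14 -0.   -1.14 -0.48]
top ((np.float64(112.4889520156235), np.float32(3.6904297)), (np.float64(141.68329968498037), np.float32(13.021484)))
wrist ((np.float64(23.791060307296075), np.float32(188.5625)), (np.float64(23.605914527142904), np.float32(161.55957)))
side ((np.float64(24.212031235342877), np.float32(157.80762)), (np.float64(24.38532094298131), np.float32(95.530464)))
wrist index lat@60,slope [-1.2  -0.99  0.1 ] target [-1.05  0.65  0.19] diff deg -0.14
side index lat@60,slope [0.55 0.93 0.42] target [-0.32  1.3   0.5 ] diff deg 0.83
[[282.00456501  72.94590531]]
```

View pics/wrist_f.png

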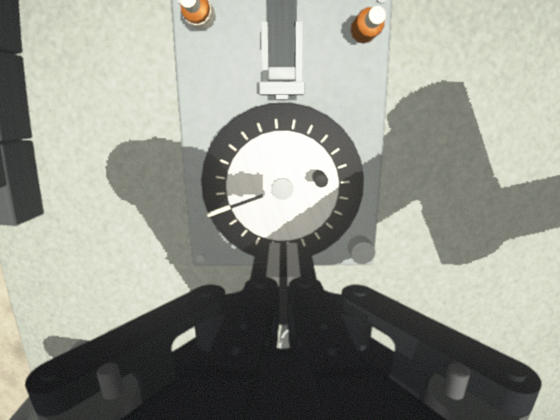

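The index line meets the thick line, from the dial out to (208,215). The tab sits against its block at (282,73), and the vials and weight have not moved. Handing in.

```bash
python3 -c "
from bench import arm
print(arm.job_done())"
```

```text
the job is handed in; nothing more can be done
None
```

I turned the dial until its index met the thick line, to within about 0.5° on the last wrist view (the side camera read up to 0.8°, partly in shadow). Then I pushed the lock tab in until it stopped (12 N), and handed the job in at about 16 s; no verdict came back.

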